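Empty the deburring tumbler: pull its snap cap, then crank the barrel round

TASK

The brass bushings in the small tumbling barrel are deburred. Pull the red snap cap straight off the barrel's neck and set it down on the bench mat clear of the tumbler, without dropping it; then turn the barrel by its crank until the open neck points straight down, so that all three bushings fall into the yellow bin under it, and leave it like that. Leave the bin, the upright air cylinder, the oil bottle and the grease pot where they stand.

Things in the scene. Friction and masses are not known exactly. Their poses are not given: they have to be found in the camera images.
- tumbler: tumbler's cradle, fixed to the bench: grey frame, two uprights (150 mm high, at y = -68 and 68), blue gearmotor at y = -76 to -126. Origin on the bench midway between the uprights; x away from the robot (yaw 0), y along the barrel's axis towards the crank, z up. Frame: x -105 to 105, y -82 to 82 mm; the crank reaches y = 153. The barrel's axis is 145 mm above the bench
- barrel (a joint): angle (rad) of the octagonal dark green barrel, 129 mm across its aluminium end flanges, 53 wide, about its horizontal axis. 0 at the start: neck leaning 0.30 from straight up towards the robot side (tumbler's -x). Growing values bring the neck over that side and down: straight down at 2.84 (the other way round at -3.44). Friction 0.2 N m; stays where it is left
- barrel_axis (a point): barrel's middle, on its axis of rotation. z axis along the neck, outwards; y along the axis of rotation towards the crank; x from the axis of rotation to the crank handle
- port (a point): centre of the rim of the barrel's square neck, its only opening, 78 mm from the axis of rotation; z axis outwards along the neck. Aluminium neck 50 mm square outside, 43 inside, 20 long; a brass spring plunger in each of its two sides along the axis of rotation, 8 mm below the rim, reaches 34 mm from its centre line
- cap: red square cap, about 60 g; z axis along the neck, outwards; origin at the centre of its flange's underside, which lies on the neck's rim. Flange 56 mm square, 8 thick; round ribbed knob to grip, 28 diameter, z = 8 to 34; black spigot 40 x 36, 16 long, in the neck. Two sprung balls hold it: about 11 N along z, giving way within 4 mm; clear after 16 mm. On the bench it stands on its spigot
- crank_handle (a point): middle of the black crank handle: a revolving sleeve, 17 mm diameter, 54 long, parallel to the barrel's axis, 50 mm from it and 122 mm from the barrel's middle (tumbler's +y side); it can be held while the barrel turns. Steel crank arm at y = 81 to 90. At the start it is on the far side of the axis, 15 mm higher; with the neck straight down, level on the near side, having passed over the top
- bush1: brass bushing, 18 mm diameter, 16 mm long, 30 g, loose inside the barrel at the start. Origin at the centre of one end
- bush2: a second bushing like bush1
- bush3: a third bushing like bush1
- bin: open yellow parts bin with small brass parts drawn in it, 154 x 114 x 49 mm, 160 g, loose, standing on the bench between the uprights under the barrel. Origin at the middle of its underside; inside it measures 128 mm along x and 90 mm along y
- cylinder_a: pneumatic cylinder standing upright, square aluminium body 61 x 61 mm, 114 mm high: a bystander. Origin under its middle
- oiler: white oil bottle with yellow spout, 51 mm diameter, 152 mm high, standing: a bystander. Origin under its middle
- pot: white grease pot with red lid, 69 mm diameter, 54 mm high: a bystander. Origin under its middle
Things that resemble listed ones, but are neither listed nor needed, are in the scene too. Leave any purple look-alike of the cap alone.

How it is judged:
On the way, in this order (a step that is already met when the one before it is completed fails the run):
1. the cap is pulled off the barrel's neck (distance between cap and port above 0.03 m), for 0.1 s.
2. the cap rests on the bench clear of the tumbler, let go (height (world z) of cap between 0 and 0.035 m and horizontal distance between cap and bin above 0.1 m and linear speed of cap below 0.03 m/s and contact force between cap and the fingers below 0.1 N), for 0.2 s.
3. the barrel's neck points straight down (angle between port's own z axis and vertical above 2.84 rad), for 0.2 s.
At the end, for the whole second after the job is handed in: All three bushings lie at rest in the bin; the neck points down within 0.30 rad (17 degrees) and the barrel stands still; the cap rests on the bench (its origin less than 35 mm up), more than 100 mm from the bin's middle, let go (x of bush1 in the frame of bin between -0.064 and 0.064 m and y of bush1 in the frame of bin between -0.046 and 0.046 m and z of bush1 in the frame of bin between -0.005 and 0.045 m and linear speed of each of bush1, bush2, bush3, cap below 0.03 m/s and x of bush2 in the frame of bin between -0.064 and 0.064 m and y of bush2 in the frame of bin between -0.046 and 0.046 m and z of bush2 in the frame of bin between -0.005 and 0.045 m and x of bush3 in the frame of bin between -0.064 and 0.064 m and y of bush3 in the frame of bin between -0.046 and 0.046 m and z of bush3 in the frame of bin between -0.005 and 0.045 m and height (world z) of cap between 0 and 0.035 m and horizontal distance between cap and bin above 0.1 m and angle between port's own z axis and vertical above 2.84 rad and velocity of joint barrel between -0.05 and 0.05 rad/s); the robot touches nothing.
It fails at once if the cap is dropped or thrown (faster than 1 m/s out of the fingers) (linear speed of cap above 1 m/s and contact force between cap and the fingers below 0.1 N).
It fails at once if the bin is pushed more than 40 mm from its place (distance of bin from where it was at the start of the episode above 0.04 m).
It fails at once if the upright cylinder, the oil bottle or the grease pot is moved more than 40 mm (distance of any of cylinder_a, oiler, pot from where it was at the start of the episode above 0.04 m).
It also fails if it takes over 64 s, if anything falls off the work surface, if the arm or the gripper's body presses on something with over 40 N, if the wrist force passes 120 N, or if a joint passes its speed limit or range.

ROBOT

A 7-joint arm with a two-finger parallel gripper is mounted at the origin on a cart in front of the work surface, level with it; the furniture and walls round the work are solid. World frame = base frame: x ahead of the robot, y to its left, z up, the work surface at z = 0. Lengths are in m, angles in rad, forces in N, time in s.
With the tool pointing down it reaches from about 0.4 to 0.85 m from the base axis. Payload 10.4 kg.
Tool frame: the origin (TCP) lies midway between the tips of the shut fingers; the grasp point (between the pads) lies 19 mm behind it; z points along the fingers, y is the line along which they close (so a half turn about z gives the same grasp; the last joint's range is limited). The gripper opens to 87 mm and grips with 3 to 60 N. Pads are 19 mm wide; open, the fingers measure 117 mm over their backs; the gripper's body (75 mm by 190 mm) begins 51 mm behind the grasp point.
Start: joints at [-1.269, 0.332, -0.065, 1.46, 0.022, 1.35, -0.088], TCP at [0.199, 0.592, 0.223] pointing down, gripper open.
Joint ranges: [-2.6, 2.6], [-0.5, 2.12], [-1.47, 1.34], [0.16, 2.42], [-1.27, 4.41], [0.06, 2.06], [-2.6, 2.6]. Speed limits (rad/s): [2.22, 2.22, 2.79, 2.79, 3.14, 3.14, 3.14].

INTERFACE

Orientations are given as a unit quaternion [x, y, z, w].
In Python, from bench import r gives the robot as it stands.
- The arm moves only by the tool arm_command, never from a script. Its argument "moves" is one flat list of numbers, 4 for each row, row after row: the shift along the tool's x, y, z in cm, then the turn about the tool's z in degrees. A call has 1 to 12 rows; each row shifts and turns the commanded pose from where the row before left it, along the tool's axes as they then stand; what a row does not reach is not made up. A row lasts 1/12 s, in which the tool goes at most 41.7 mm and 7.16 degrees, less where a joint would pass 70% of its speed; a pose out of reach is approached as far as the arm can. A call with a gripper value outside its range is refused whole. "fingers" is the opening in per cent of the stroke, from 0 (shut) to 100 (fully open), set as the call begins (left out, the last holds). The fingers move at their own pace and stop on an object; "squeeze" is the grip in N (left out, the last holds). Time passes only in rows, so rows that do not move let the fingers close. It gives the time, the measured TCP pose, the force, the opening and the grip force at its end, in the units of the state.
- r.read_state(): the state, without advancing time (a new reading comes with each control period).
- r.camera(name): name is "side" or "top" or "wrist"; returns the picture (420x560x3 uint8, red, green, blue); there is no depth.
- r.camera_info(name): a dict with "fx", "fy", "cx", "cy" (pixels), "k1" (the pictures are not rectified: a ray, as slopes to the right and down, at radius r is drawn at 1 + k1 r^2 times it, then the intrinsics apply), "origin" and "attitude" of the camera in the world. Camera axes: x right, y up, looking along -z (the intrinsics and any distortion apply to the point x, -y, -z); pixel columns grow to the right and rows downward; lengths in m; the calibration is good to about 2 mm. A picture is of the moment at which its call begins: read the wrist's pose just before it. camera_info takes no time and is no camera call; for the wrist camera it gives the pose at the moment of the call.
- r.close_job(): hands the job in; it is judged then, once.
The state is a dict: "time": time; "joint_positions": joint angles; "joint_vel": joint speeds; "joint_torque": joint torques, N m; "ee_pos": TCP position; "eef_rot": TCP orientation; "ft_force": force on the tool from outside, world axes, zero at the start; "torque": the same for the moment, N m; "width": finger opening in m; "grip_force": force on a finger pad.
Only numpy, scipy, OpenCV 4.12 (cv2) and the standard library are available. Lean on these libraries where they do the work, as an engineer would, in place of code of your own. Each camera call takes 0.05 s, during which the arm holds its last target. There are 200 camera calls.

## Working session

There is one attempt and no reset: what is moved stays moved. The work goes in short steps, Python scripts to look and compute and a tool call to move; the robot and the scene stay as the last step left them, time stands still between calls to the robot, and variables do not carry over. Pictures are saved under pics/ and viewed, at most 10 in all, crops included, and the job is handed in when it is done.

Besides the shell and the picture viewer there is one more tool, called after "Call:" as name(argument=value, ...) on one line, values as JSON. arm_command: Moves the arm, as the interface text tells. Its arguments: {"type":"object","properties":{"moves":{"type":"array"},"fingers":{"type":"number"},"squeeze":{"type":"number"}},"required":["moves"]}

```bash
mkdir -p pics; ls; python3 - <<'E'
from bench import r
import cv2,json
s=r.read_state(); print(s)
for n in("side","top"):
    im=r.camera(n); cv2.imwrite(f"pics/{n}0.png",im[:,:,::-1]); print(n,r.camera_info(n))
E
```

```text
pics
{'time': 0.0, 'joint_positions': array([-1.26858663,  0.33282769, -0.064692  ,  1.46093858,  0.02157805,
        1.34990885, -0.08849046]), 'joint_vel': array([-0.00036256,  0.00062298,  0.00054956, -0.00010101,  0.00045606,
       -0.00111856, -0.00152148]), 'joint_torque': array([-3.82286305e-05, -6.23262405e+01,  2.49906513e-02, -3.89887691e+01,
       -6.12559053e-02,  3.97784729e-02,  1.19382980e-04]), 'ee_pos': array([0.19933443, 0.5919497 , 0.22178281]), 'eef_rot': array([ 1.61682912e-01,  9.86842517e-01, -6.88303321e-04, -8.89038886e-05]), 'ft_force': array([ 0.52780496, -0.19502657, -0.61898748]), 'torque': array([-0.01715157,  0.03169829,  0.01936789]), 'grip_force': 0.0, 'width': 0.0870691496200016}
side {'fx': 510.052142226821, 'fy': 510.052142226821, 'cx': 272.96171768021134, 'cy': 205.4435997563499, 'k1': -0.17954825361175383, 'origin': array([1.12241108, 0.97867215, 1.06171675]), 'attitude': array([0.11696619, 0.41858258, 0.87412068, 0.21684227])}
top {'fx': 540.0648507662612, 'fy': 540.0648507662612, 'cx': 275.16164029967524, 'cy': 207.87290450459182, 'k1': 0.012394998102234826, 'origin': array([ 0.30662852, -0.03495832,  1.42872452]), 'attitude': array([ 0.06298666, -0.06557327, -0.69482282,  0.71341018])}
```

View pics/side0.png

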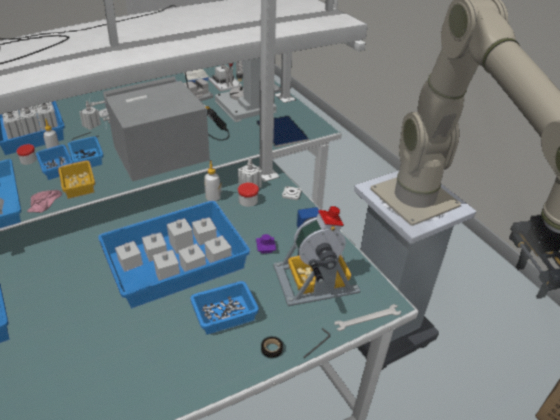

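View pics/top0.png

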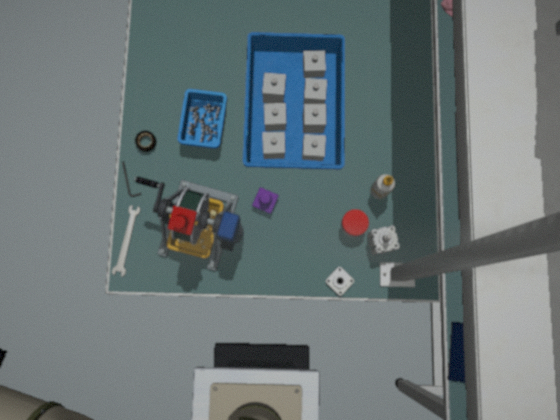

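The side view shows the red cap at (331,215) on the tumbler. Things that could be mistaken for it are the purple look-alike at (266,243) and the pot's red lid at (248,190). In the top view the cap is at (183,220), the purple one at (265,200), the lid at (355,222), and the black handle at (148,182). I choose the red one on the barrel and will check it in a close crop.

```bash
python3 - <<'E'
import cv2,numpy as np
a=cv2.imread("pics/side0.png")[195:305,260:370]; b=cv2.imread("pics/top0.png")[165:275,130:250]
a=cv2.resize(a,(396,396),interpolation=cv2.INTER_CUBIC); b=cv2.resize(b,(404,370),interpolation=cv2.INTER_CUBIC)
c=np.zeros((396,800,3),np.uint8); c[:,:396]=a; c[:370,396:]=b
cv2.imwrite("pics/crop0.png",np.clip(c*1.5,0,255).astype(np.uint8))
E
cat > h.py <<'E'
import numpy as np, cv2
from scipy.spatial.transform import Rotation as R
from bench import r
def ray(info,u,v):
    f,k=info["fx"],info["k1"]
    d=np.array([(u-info["cx"])/f,(v-info["cy"])/info["fy"]]); p=d.copy()
    for _ in range(20): p=d/(1+k*(p@p))
    w=R.from_quat(info["attitude"]).apply([p[0],-p[1],-1]); return np.array(info["origin"]),w/np.linalg.norm(w)
def proj(info,P):
    q=R.from_quat(info["attitude"]).inv().apply(np.array(P)-info["origin"])
    p=np.array([q[0],-q[1]])/-q[2]; p=p*(1+info["k1"]*(p@p))
    return p*info["fx"]+[info["cx"],info["cy"]]
def plane(info,u,v,z):
    o,d=ray(info,u,v); return o+d*(z-o[2])/d[2]
def tri(*obs):  # (info,u,v)...
    A=np.zeros((3,3));b=np.zeros(3);rs=[ray(*o) for o in obs]
    for o,d in rs: M=np.eye(3)-np.outer(d,d);A+=M;b+=M@o
    P=np.linalg.solve(A,b); return P,[np.linalg.norm((np.eye(3)-np.outer(d,d))@(P-o)) for o,d in rs]
def blobs(im,lo,hi,amin=20):
    hsv=cv2.cvtColor(im,cv2.COLOR_RGB2HSV); m=cv2.inRange(hsv,lo,hi)
    n,l,s,c=cv2.connectedComponentsWithStats(m); return [(c[i].round(1),s[i]) for i in range(1,n) if s[i,4]>=amin],m
E
```

```text
(no output)
```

View pics/crop0.png

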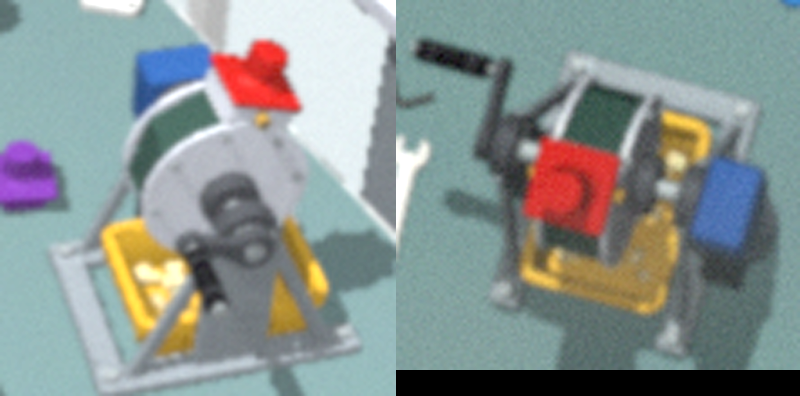

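The close crop confirms the choice. The red flange and knob sit on the neck, with the brass plunger visible below; the purple one stands on the mat. The crank points away from the robot.

```bash
python3 - <<'E'
from h import *
S=r.camera_info("side");T=r.camera_info("top")
s=lambda x,y:(S,260+x/3.6,195+y/3.6)
t=lambda x,y:(T,130+(x-396)/3.367,165+y/3.367)
np.set_printoptions(precision=4,suppress=True)
print("knob",tri(s(269,46),t(566,188)))
print("h mid",tri(s(205,273),t(455,57)))
print("h out",tri(s(220,305),t(416,45)),"h in",tri(s(190,242),t(495,68)))
f=[plane(*t(*p),0.008) for p in((507,295),(672,338),(575,62),(750,105))]
for p in f: print(p)
print("centre",np.mean(f,0)); 
for a,b in((0,2),(1,3)): d=f[b]-f[a]; print(np.degrees(np.arctan2(d[1],d[0])),np.linalg.norm(d))
for a,b in((1,0),(3,2)): d=f[b]-f[a]; print(np.degrees(np.arctan2(-d[0],d[1])),np.linalg.norm(d))
ims=cv2.cvtColor(cv2.imread("pics/side0.png"),4);imt=cv2.cvtColor(cv2.imread("pics/top0.png"),4)
for n,im in(("s",ims),("t",imt)):
    print(n,[(c,q[4]) for c,q in blobs(im,(100,120,60),(125,255,255),100)[0]])
    print(n,"yel",[(c,q) for c,q in blobs(im,(18,130,80),(32,255,255),60)[0]])
for nm,(u,v,z) in dict(pot=(355,222,.054),oil=(386,183,.15),cyl=(386,238,.114),purple=(265,200,.02),wrench=(125,240,0),box=(203,120,.04)).items(): print(nm,plane(T,u,v,z))
E
```

```text
knob (array([0.4867, 0.1723, 0.2536]), [np.float64(0.002181608446952268), np.float64(0.0021816084469523287)])
h mid (array([0.5935, 0.2713, 0.165 ]), [np.float64(0.001004174206114521), np.float64(0.0010041742061146486)])
h out (array([0.6009, 0.3003, 0.1645]), [np.float64(0.001917840927057738), np.float64(0.0019178409270575894)]) h in (array([0.5866, 0.2419, 0.1655]), [np.float64(0.0004088535183458367), np.float64(0.0004088535183459944)])
[0.4407 0.2551 0.008 ]
[0.4106 0.1248 0.008 ]
[0.6285 0.2127 0.008 ]
[0.5972 0.0714 0.008 ]
centre [0.5192 0.166  0.008 ]
-12.724266672886552 0.19256575931618003
-15.95681782683347 0.19414932304188898
-13.02073206723526 0.13370353365120036
-12.49340785695508 0.14465075271059247
s [(array([ 58.3, 122.2]), np.int32(212)), (array([ 18. , 139.6]), np.int32(615)), (array([286.2, 131. ]), np.int32(515)), (array([ 70.1, 154.6]), np.int32(1336)), (array([  8.6, 194.2]), np.int32(1062)), (array([169.6, 255.1]), np.int32(5808)), (array([306. , 214.3]), np.int32(221)), (array([224.8, 306.1]), np.int32(2018)), (array([  2.8, 319.5]), np.int32(313))]
s yel [(array([ 76.6, 178.9]), array([ 59, 161,  35,  37, 859], dtype=int32)), (array([297.3, 269.4]), array([288, 256,  22,  33, 312], dtype=int32)), (array([344.7, 267.9]), array([339, 256,  12,  24, 107], dtype=int32)), (array([338.6, 281. ]), array([335, 272,  10,  15,  84], dtype=int32)), (array([310.6, 285.7]), array([305, 276,  11,  17,  78], dtype=int32))]
t [(array([293.6,  96.4]), np.int32(8902)), (array([202. , 117.6]), np.int32(1879)), (array([227.7, 224.9]), np.int32(364))]
t yel [(array([215.5, 204.8]), array([209, 198,  14,  15, 141], dtype=int32)), (array([194. , 245.1]), array([167, 227,  46,  31, 475], dtype=int32))]
pot [ 0.5283 -0.2434  0.054 ]
oil [ 0.6108 -0.3042  0.15  ]
cyl [ 0.481  -0.3102  0.114 ]
purple [ 0.5866 -0.0092  0.02  ]
wrench [0.4723 0.3593 0.    ]
box [0.7975 0.1636 0.04  ]
```

```bash
cat >> h.py <<'E'
np.set_printoptions(precision=4,suppress=True)
O=np.array([.519,.165,0]); YAW=np.radians(-13.7)
def fr(p): # tumbler frame -> world
    return O+R.from_euler('z',YAW).apply(p)
def delta(target,ydir_deg): # tool-frame shift (cm) after turning tool y to ydir
    s=r.read_state(); y=R.from_quat(s["eef_rot"]).apply([0,1,0]); a=np.degrees(np.arctan2(y[1],y[0]))
    turn=-((ydir_deg-a+90)%180-90); Rt=R.from_quat(s["eef_rot"])
    d=target-s["ee_pos"]
    print("turn",turn,"shift in present axes",Rt.inv().apply(d)*100,"after turn",(Rt*R.from_euler('z',turn,degrees=True)).inv().apply(d)*100)
E
python3 - <<'E'
from h import *
delta(fr([-.0272,0,.32]),76.3)
E
```

```text
turn -4.905618384342304 shift in present axes [-41.2132 -30.5131  -9.7756] after turn [-38.4529 -33.9257  -9.7756]
```

Call:
arm_command(moves=[0, 0, -2, -4.9, -2.7, -2.4, -1.5, 0, -2.7, -2.4, -1.5, 0, -2.7, -2.4, -1.5, 0, -2.7, -2.4, -1, 0, -2.7, -2.4, -1, 0, -2.7, -2.4, -0.5, 0, -2.7, -2.4, -0.5, 0, -2.7, -2.4, -0.3, 0, -2.7, -2.4, 0, 0, -2.7, -2.4, 0, 0, -2.7, -2.4, 0, 0], fingers=100)

```text
time: 1.1
ee_pos: [0.426, 0.2637, 0.3204]
eef_rot: [0.119, 0.993, 0.0, -0.0]
ft_force: [0.8, 0.9, 0.1]
width: 0.0872
grip_force: 0.0
```

```bash
python3 - <<'E'
from h import *
delta(fr([-.0272,0,.32]),76.3)
E
```

```text
turn -0.00940422801538432 shift in present axes [-8.6551 -7.3862  0.0421] after turn [-8.6539 -7.3876  0.0421]
```

Call:
arm_command(moves=[-2.1, -1.8, 0, 0, -2.1, -1.8, 0, 0, -2.0, -1.7, 0, 0, -1.2, -1, 0, 0, 0, 0, 0, 0, 0, 0, 0, 0])

```text
time: 1.6
ee_pos: [0.4824, 0.1862, 0.3202]
eef_rot: [0.12, 0.993, -0.0, -0.0]
ft_force: [0.7, 1.0, -0.2]
width: 0.0868
grip_force: 0.0
```

```bash
python3 - <<'E'
from h import *
delta(fr([-.0272,0,.32]),76.3)
W=r.camera_info("wrist"); im=r.camera("wrist"); cv2.imwrite("pics/w1.png",im[:,:,::-1]); print(W)
B,_=blobs(im,(0,150,60),(6,255,255),100); print(B)
for nm,p in dict(knobtop=fr([-.112*np.sin(.3),0,.145+.112*np.cos(.3)]),rim=fr([-.078*np.sin(.3),0,.145+.078*np.cos(.3)]),handle=fr([.048,.122,.16])).items(): print(nm,p,proj(W,p))
E
```

```text
turn -0.10643843896392013 shift in present axes [-1.3355 -1.1921  0.0233] after turn [-1.3333 -1.1946  0.0233]
{'fx': 346.5642726261656, 'fy': 346.5642726261656, 'cx': 279.3826843637372, 'cy': 209.4005047125477, 'k1': -0.09074712477487155, 'origin': array([0.411 , 0.2043, 0.4818]), 'attitude': array([-0.1077, -0.0838,  0.611 ,  0.7798])}
[(array([267. , 228.6]), array([ 232,  193,   72,   72, 4911], dtype=int32))]
knobtop [0.4868 0.1728 0.252 ] [262.0267 232.2711]
rim [0.4966 0.1705 0.2195] [264.2278 230.5821]
handle [0.5945 0.2722 0.16  ] [386.0224 276.2121]
```

View pics/w1.png

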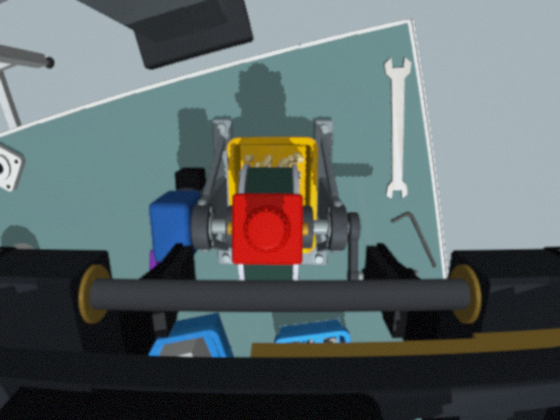

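The wrist view shows the cap squarely aligned with the fingers, its knob at about (266,228), with the barrel and the bin below. I'll measure the knob from here.

```bash
python3 - <<'E'
from h import *
im=cv2.imread("pics/w1.png"); W=r.camera_info("wrist")
g=cv2.resize(im[185:275,222:312],None,fx=5,fy=5,interpolation=cv2.INTER_CUBIC)[:,:,2]
c=cv2.HoughCircles(cv2.medianBlur(g,9),cv2.HOUGH_GRADIENT,1.5,100,param1=60,param2=25,minRadius=80,maxRadius=160); print(c)
if c is not None:
    u,v=c[0,0,:2]/5+[222,185]; print(u,v,c[0,0,2]/5); p=plane(W,u,v,.252);print(p, "radius",c[0,0,2]/5/346*.235); print(R.from_euler('z',YAW).inv().apply(p-O))
B=[232,193,72,72]
for u,v in((232,193),(304,193),(232,265),(304,265)):
    p=plane(W,u,v,.2195+.008);print(R.from_euler('z',YAW).inv().apply(p-O))
E
```

```text
[[[135.75 248.25 154.1 ]
  [261.75 257.25 144.2 ]
  [159.75 150.75 114.35]
  [297.75 150.75 108.95]
  [165.75  30.75 139.25]
  [227.25 425.25 120.65]
  [317.25  36.75 125.3 ]
  [446.25 422.25  85.25]]]
249.14999961853027 234.6500015258789 30.820002
[0.4859 0.1647 0.252 ] radius 0.02093266
[-0.032  -0.0082  0.252 ]
[-0.0565 -0.0226  0.2275]
[-0.0564  0.0316  0.2275]
[ 0.0027 -0.0249  0.2275]
[0.0026 0.0328 0.2275]
```

```bash
sed -i 's/^O=.*;/O=np.array([.5185,.1672,0]);/' h.py; python3 - <<'E'
from h import *
print(r.read_state()["ee_pos"]);delta(fr([-.0272,0,.27]),76.3)
E
```

```text
[0.482  0.1873 0.3202]
turn 0.004696501838068912 shift in present axes [-1.3091 -1.0822  5.0229] after turn [-1.3092 -1.0821  5.0229]
```

Call:
arm_command(moves=[-0.5, -0.4, 0, 0, -0.5, -0.4, 0, 0, -0.3, -0.3, 1.5, 0, 0, 0, 2, 0, 0, 0, 1.5, 0, 0, 0, 0, 0, 0, 0, 0, 0, 0, 0, 0, 0])

```text
time: 2.32
ee_pos: [0.4928, 0.1732, 0.2716]
eef_rot: [0.119, 0.993, 0.0, 0.001]
ft_force: [0.6, -0.2, -0.5]
width: 0.087
grip_force: 0.0
```

```bash
python3 - <<'E'
from h import *
delta(fr([-.0272,0,.233]),76.3)
E
```

```text
turn 0.006353268364790665 shift in present axes [0.0835 0.027  3.8629] after turn [0.0835 0.027  3.8629]
```

Call:
arm_command(moves=[0, 0, 1, 0, 0, 0, 1, 0, 0, 0, 1, 0, 0, 0, 0.5, 0, 0, 0, 0.3, 0, 0, 0, 0, 0, 0, 0, 0, 0])

```text
time: 2.9
ee_pos: [0.4925, 0.1729, 0.2326]
eef_rot: [0.119, 0.993, 0.0, 0.0]
ft_force: [-0.4, -0.7, 0.1]
width: 0.0874
grip_force: 0.0
```

Call:
arm_command(moves=[0, 0, 0, 0, 0, 0, 0, 0, 0, 0, 0, 0, 0, 0, 0, 0, 0, 0, 0, 0, 0, 0, 0, 0, 0, 0, 0, 0, 0, 0, 0, 0], fingers=0, squeeze=40)

```text
time: 3.57
ee_pos: [0.4924, 0.1729, 0.2325]
eef_rot: [0.119, 0.993, 0.0, 0.0]
ft_force: [-0.6, -0.1, 0.1]
width: 0.0417
grip_force: 0.0
```

Call:
arm_command(moves=[0, 0, 0, 0, 0, 0, 0, 0, 0, 0, 0, 0, 0, 0, 0, 0, 0, 0, 0, 0])

```text
time: 3.98
ee_pos: [0.4924, 0.1732, 0.2326]
eef_rot: [0.119, 0.993, 0.0, 0.0]
ft_force: [-0.3, 1.9, 0.2]
width: 0.0273
grip_force: 40.0
```

Call:
arm_command(moves=[0.09, 0, -0.29, 0, 0.09, 0, -0.29, 0, 0.12, 0, -0.38, 0, 0.15, 0, -0.48, 0, 0.21, 0, -0.67, 0, 0.3, 0, -0.95, 0, 0.3, 0, -0.95, 0, 0.3, 0, -0.95, 0, 0, 0, -1, 0, 0, 0, -1, 0, 0, 0, 0, 0])

```text
time: 4.9
ee_pos: [0.478, 0.177, 0.3047]
eef_rot: [0.119, 0.993, 0.001, 0.001]
ft_force: [0.9, -0.5, 0.0]
width: 0.0269
grip_force: 40.0
```

```bash
python3 - <<'E'
from h import *
im=r.camera("side"); cv2.imwrite("pics/s2.png",cv2.resize(im[150:310,230:390,::-1],(640,640)))
E
```

```text
(no output)
```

View pics/s2.png

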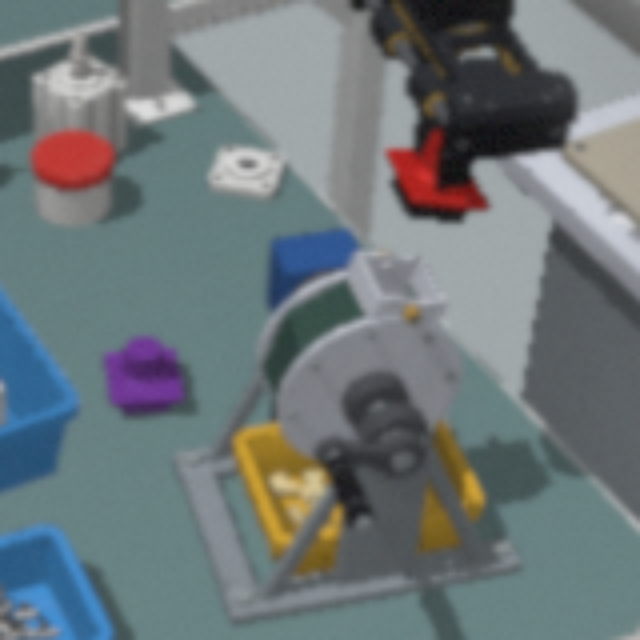

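The cap is out of the neck and held, tilted (crop about (435,180)); the neck is open at (400,285) and the barrel has not turned. I'll set the cap down on the free mat near (0.47,-0.09).

Call:
arm_command(moves=[-0.3, -1.2, 0, 0, -0.5, -2.2, 0, 0, -0.6, -2.9, 0, 0, -0.6, -2.9, 0, 0, -0.6, -2.9, 0, 0, -0.6, -2.9, 0, 0, -0.6, -2.9, 0, 0, -0.6, -2.9, 0, 0, -0.6, -2.9, 0, 0, -0.5, -2.2, 0, 0, 0, 0, 0, 0, 0, 0, 0, 0])

```text
time: 5.95
ee_pos: [0.4685, -0.0899, 0.3016]
eef_rot: [0.121, 0.993, 0.0, -0.0]
ft_force: [0.4, 1.4, -1.3]
width: 0.0269
grip_force: 40.0
```

Call:
arm_command(moves=[0, 0, 2, 0, 0, 0, 3, 0, 0, 0, 3.5, 0, 0, 0, 3.5, 0, 0, 0, 3.5, 0, 0, 0, 3.5, 0, 0, 0, 3, 0, 0, 0, 2, 0, 0, 0, 1, 0, 0, 0, 0, 0, 0, 0, 0, 0])

```text
time: 6.87
ee_pos: [0.4694, -0.0877, 0.0525]
eef_rot: [0.119, 0.993, -0.0, -0.0]
ft_force: [0.5, 0.1, 0.1]
width: 0.027
grip_force: 40.0
```

Call:
arm_command(moves=[0, 0, 0.5, 0, 0, 0, 0.4, 0, 0, 0, 0.3, 0, 0, 0, 0.2, 0, 0, 0, 0.2, 0, 0, 0, 0.1, 0, 0, 0, 0, 0])

```text
time: 7.45
ee_pos: [0.4692, -0.088, 0.035]
eef_rot: [0.119, 0.993, 0.0, -0.0]
ft_force: [-0.2, -0.4, -0.7]
width: 0.0269
grip_force: 40.0
```

Near contact; loosen the grip and press the cap flat.

Call:
arm_command(moves=[0, 0, 0, 0, 0, 0, 0.1, 0, 0, 0, 0.1, 0, 0, 0, 0.1, 0, 0, 0, 0.1, 0, 0, 0, 0, 0, 0, 0, 0, 0], squeeze=5)

```text
time: 8.03
ee_pos: [0.4706, -0.0882, 0.0319]
eef_rot: [0.119, 0.993, 0.0, 0.001]
ft_force: [1.3, -0.5, 5.1]
width: 0.0278
grip_force: 5.0
```

Contact at 5 N. Open, then check.

Call:
arm_command(moves=[0, 0, 0, 0, 0, 0, 0, 0, 0, 0, 0, 0, 0, 0, 0, 0, 0, 0, 0, 0, 0, 0, 0, 0, 0, 0, 0, 0, 0, 0, 0, 0, 0, 0, 0, 0, 0, 0, 0, 0], fingers=100)

```text
time: 8.87
ee_pos: [0.4693, -0.088, 0.0311]
eef_rot: [0.119, 0.993, 0.0, 0.0]
ft_force: [-0.2, 0.4, 0.8]
width: 0.0841
grip_force: 0.0
```

Call:
arm_command(moves=[0, 0, -1, 0, 0, 0, -1, 0, 0, 0, -2, 0, 0, 0, -3, 0, 0, 0, -3.5, 0, 0, 0, -3.5, 0, 0, 0, -3.5, 0, 0, 0, -3.5, 0, 0, 0, -3.5, 0, 0, 0, -3, 0, 0, 0, 0, 0])

```text
time: 9.78
ee_pos: [0.4711, -0.0888, 0.313]
eef_rot: [0.12, 0.993, 0.001, 0.005]
ft_force: [0.8, -0.2, 0.9]
width: 0.0872
grip_force: 0.0
```

```bash
python3 - <<'E'
from h import *
im=r.camera("wrist"); W=r.camera_info("wrist"); cv2.imwrite("pics/w3.png",im[:,:,::-1])
s=r.read_state();print(s["ee_pos"],s["width"],s["grip_force"])
for c,q in blobs(im,(0,150,60),(6,255,255),100)[0]: print(c,q,plane(W,*c,.03))
E
```

```text
[ 0.4704 -0.0886  0.31  ] 0.08738811793854001 0.0
[278.9 174. ] [ 259  154   41   41 1662] [ 0.4751 -0.0895  0.03  ]
[174.2 236.3] [ 150  217   52   45 1507] [ 0.5241 -0.249   0.03  ]
```

View pics/w3.png

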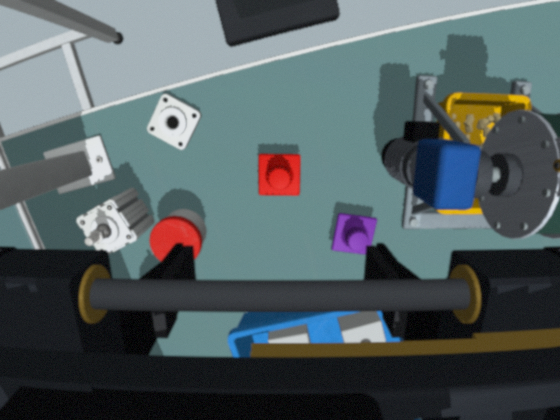

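The red cap stands flat at (279,174), let go, clear of the tumbler and of the purple one at (355,234). Next is the handle.

```bash
python3 - <<'E'
from h import *
print(r.read_state()["joint_positions"]); t=fr([.048,.124,.26]); print(t)
delta(t,76.3); delta(t,-13.5); delta(t,-13.9)
E
```

```text
[-0.516  -0.0725  0.5824  1.7189  0.0387  1.477   1.3926]
[0.5945 0.2763 0.26  ]
turn -0.053973852753216534 shift in present axes [-3.3482 38.381   5.113 ] after turn [-3.3843 38.3779  5.113 ]
turn 89.74602614724678 shift in present axes [-3.3482 38.381   5.113 ] after turn [38.3658  3.5183  5.113 ]
turn -89.8539738527532 shift in present axes [-3.3482 38.381   5.113 ] after turn [-38.3894  -3.2504   5.113 ]
```

Call:
arm_command(moves=[-0.2, 1.5, 0, 0, -0.3, 3, 0, 0, -0.3, 3.5, 0, 0, -0.3, 3.5, 0, 0, -0.3, 3.5, 0, 0, -0.3, 3.5, 0, 0, -0.3, 3.5, 0, 0, -0.3, 3.5, 0, 0, -0.3, 3.5, 0, 0, -0.3, 3.5, 0, 0, -0.3, 3.4, 0, 0, -0.1, 2, 0, 0])

```text
time: 10.83
ee_pos: [0.5901, 0.2774, 0.3038]
eef_rot: [0.118, 0.993, -0.0, -0.002]
ft_force: [0.7, -0.6, -0.4]
width: 0.0871
grip_force: 0.0
```

Call:
arm_command(moves=[0, 0, 0, 7, 0, 0, 0, 7, 0, 0, 0, 7, 0, 0, 0, 7, 0, 0, 0, 7, 0, 0, 0, 7, 0, 0, 0, 7, 0, 0, 0, 7, 0, 0, 0, 7, 0, 0, 0, 7, 0, 0, 0, 7, 0, 0, 0, 7])

```text
time: 11.83
ee_pos: [0.5903, 0.2731, 0.3048]
eef_rot: [0.755, 0.656, -0.001, -0.0]
ft_force: [0.3, 0.1, -0.6]
width: 0.0871
grip_force: 0.0
```

Call:
arm_command(moves=[0, 0, 0, 5.8, 0, 0, 0, 0, 0, 0, 0, 0])

```text
time: 12.08
ee_pos: [0.5906, 0.273, 0.3052]
eef_rot: [0.784, 0.62, -0.001, -0.0]
ft_force: [-0.1, -0.1, 0.6]
width: 0.0872
grip_force: 0.0
```

```bash
python3 - <<'E'
from h import *
t=fr([.048,.124,.26]); print(r.read_state()["joint_positions"]);delta(t,-13.7)
W=r.camera_info("wrist");im=r.camera("wrist"); cv2.imwrite("pics/w4.png",im[:,:,::-1])
print(proj(W,fr([.048,.122,.16])),proj(W,fr([.048,.095,.16])),proj(W,fr([.048,.149,.16])),proj(W,fr([0,0,.0])))
E
```

```text
[-0.937   0.4048  0.6223  1.2754 -0.2316  1.5338 -0.5772]
turn 0.3953695552491894 shift in present axes [0.4202 0.3133 4.5159] after turn [0.4224 0.3104 4.5159]
[282.6296 194.4056] [282.3765 222.7104] [282.8902 164.812 ] [247.7735 250.8456]
```

View pics/w4.png

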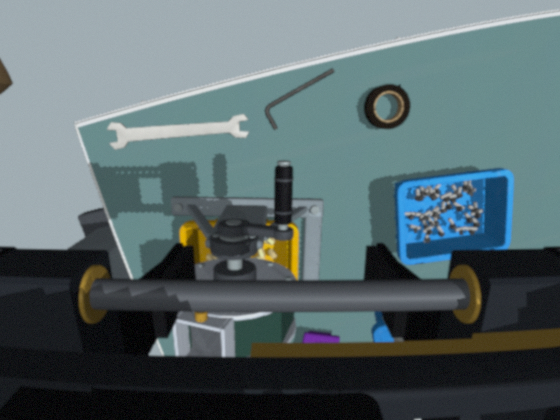

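The handle is at about (284,196), 1–2 px from the prediction, so the model is right. Descend and grip.

Call:
arm_command(moves=[0.4, 0.4, 0, 0.4, 0, 0, 2, 0, 0, 0, 3, 0, 0, 0, 3, 0, 0, 0, 3, 0, 0, 0, 2, 0, 0, 0, 1.5, 0, 0, 0, 1, 0, 0, 0, 0.5, 0, 0, 0, 0.3, 0, 0, 0, 0, 0, 0, 0, 0, 0], fingers=50)

```text
time: 13.13
ee_pos: [0.5965, 0.2755, 0.1441]
eef_rot: [0.787, 0.616, 0.001, 0.0]
ft_force: [0.1, -0.4, -0.1]
width: 0.0442
grip_force: 0.0
```

```bash
python3 - <<'E'
from h import *
delta(fr([.049,.123,.141]),-13.7)
E
```

```text
turn -0.19809669594629042 shift in present axes [-0.0743 -0.1127  0.3049] after turn [-0.0739 -0.1129  0.3049]
```

Call:
arm_command(moves=[0, -0.1, 0.3, -0.2, 0, 0, 0, 0, 0, 0, 0, 0, 0, 0, 0, 0, 0, 0, 0, 0, 0, 0, 0, 0, 0, 0, 0, 0, 0, 0, 0, 0], fingers=0, squeeze=25)

```text
time: 13.8
ee_pos: [0.5946, 0.2758, 0.1402]
eef_rot: [0.786, 0.618, -0.0, -0.0]
ft_force: [-3.7, 0.1, 1.6]
width: 0.016
grip_force: 25.0
```

```bash
python3 - <<'E'
from h import *
s=r.read_state();p=R.from_euler('z',YAW).inv().apply(s["ee_pos"]-O);print(p,s["width"],s["grip_force"])
def tab(a0,steps):
    a=a0
    for d in steps:
        b=a+d;print("%.2f: y %.2f z %.2f"%(b,5*(np.cos(b)-np.cos(a)),-5*(np.sin(b)-np.sin(a))));a=b
tab(.305,[.1,.15]+[.2]*13)
E
```

```text
[0.0482 0.1235 0.1402] 0.015953002264316903 24.978682659566402
0.41: y -0.17 z -0.47
0.56: y -0.35 z -0.66
0.76: y -0.61 z -0.79
0.96: y -0.75 z -0.66
1.16: y -0.87 z -0.49
1.35: y -0.95 z -0.31
1.55: y -0.99 z -0.12
1.75: y -0.99 z 0.08
1.95: y -0.96 z 0.28
2.15: y -0.88 z 0.46
2.35: y -0.77 z 0.63
2.56: y -0.63 z 0.77
2.76: y -0.47 z 0.88
2.96: y -0.28 z 0.96
3.16: y -0.09 z 0.99
```

Call:
arm_command(moves=[0, -0.17, -0.47, 0, 0, -0.35, -0.66, 0, 0, -0.61, -0.79, 0, 0, -0.75, -0.66, 0, 0, -0.87, -0.49, 0, 0, -0.95, -0.31, 0, 0, 0, 0, 0])

```text
time: 14.38
ee_pos: [0.557, 0.2853, 0.1748]
eef_rot: [0.786, 0.618, -0.0, -0.001]
ft_force: [-4.3, 2.2, -0.2]
width: 0.0163
grip_force: 25.0
```

```bash
python3 - <<'E'
from h import *
s=r.read_state();p=R.from_euler('z',YAW).inv().apply(s["ee_pos"]-O);d=p-[0,0,.126];print(p,s["ft_force"],"ang",np.arctan2(d[2],d[0]),"rad",np.hypot(d[0],d[2]))
E
```

```text
[0.0094 0.1239 0.1748] [-4.2714  2.1649 -0.1905] ang 1.3805355353084707 rad 0.04968440093634845
```

Call:
arm_command(moves=[0, -0.72, -0.1, 0, 0, -1.49, 0.12, 0, 0, -1.39, 0.55, 0, 0, -1.16, 0.94, 0, 0, -0.83, 1.24, 0, 0, -0.43, 1.43, 0, 0, -0.05, 0.75, 0, 0, 0, 0, 0, 0, 0, 0, 0, 0, 0, 0, 0, 0, 0, 0, 0, 0, 0, 0, 0])

```text
time: 15.38
ee_pos: [0.4998, 0.2998, 0.1246]
eef_rot: [0.786, 0.618, 0.0, -0.001]
ft_force: [-1.0, 6.7, -5.0]
width: 0.0162
grip_force: 25.0
```

```bash
python3 - <<'E'
from h import *
s=r.read_state();p=R.from_euler('z',YAW).inv().apply(s["ee_pos"]-O);d=p-[0,0,.126];print(p,s["ft_force"],"ang",np.arctan2(d[2],d[0]),"rad",np.hypot(d[0],d[2]))
E
```

```text
[-0.0496  0.1244  0.1246] [-0.9974  6.7096 -4.951 ] ang -3.114114255532108 rad 0.049634762765548145
```

Call:
arm_command(moves=[0, 0, 0, 0, 0, 0, 0, 0, 0, 0, 0, 0, 0, 0, 0, 0, 0, 0, 0, 0, 0, 0, 0, 0], fingers=50)

```text
time: 15.88
ee_pos: [0.5003, 0.2985, 0.1247]
eef_rot: [0.787, 0.618, 0.0, 0.0]
ft_force: [0.4, 0.3, -0.9]
width: 0.0419
grip_force: 0.0
```

Call:
arm_command(moves=[0, 0, -1.5, 0, 0, 0, -2, 0, 0, 0, -3, 0, 0, 0, -3.5, 0, 0, 0, -3.5, 0, 0, 0, -3, 0, 2, 0, -1, 0, 3, 0, 0, 0, 3, 0, 0, 0, 3, 0, 0, 0, 0, 0, 0, 0])

```text
time: 16.8
ee_pos: [0.5246, 0.4118, 0.2974]
eef_rot: [0.784, 0.62, -0.001, -0.001]
ft_force: [-0.6, 1.6, 0.5]
width: 0.0436
grip_force: 0.0
```

```bash
python3 - <<'E'
from h import *
a=r.camera("side")[190:310,250:370,::-1]; b=r.camera("wrist")[:,:,::-1]; t=r.camera("top")[170:270,140:240,::-1]
c=np.zeros((400,800,3),np.uint8); c[:,:400]=cv2.resize(a,(400,400),interpolation=2); c[:,400:]=cv2.resize(t,(400,400),interpolation=2)
cv2.imwrite("pics/c5.png",np.clip(c*1.4,0,255)); cv2.imwrite("pics/w5.png",b)
E
```

```text
[ WARN:0@1.981] global loadsave.cpp:1063 imwrite_ Unsupported depth image for selected encoder is fallbacked to CV_8U.
```

View pics/c5.png

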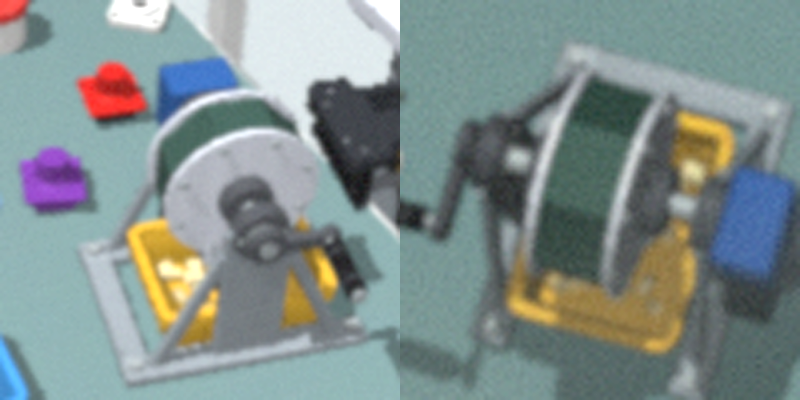

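The side view shows the barrel inverted, the crank level on the near side and the cap on the mat. The bushings are hidden under the barrel, so I'll move the wrist camera to the far side to look under it.

```bash
python3 - <<'E'
from h import *
s=r.read_state(); print(R.from_euler('z',YAW).inv().apply(s["ee_pos"]-O)); delta(fr([.24,.03,.24]),-13.7)
E
```

```text
[-0.0486  0.233   0.2993]
turn -0.03334411359891476 shift in present axes [-20.2752  28.8735   5.9594] after turn [-20.292   28.8617   5.9594]
```

Call:
arm_command(moves=[0, 1.5, 0, 0, 0, 3, 0, 0, 0, 3.5, 0, 0, 0, 3.5, 0, 0, 0, 3.5, 0, 0, 0, 3.5, 0, 0, 0, 3.5, 0, 0, -1.5, 3, 0, 0, -3, 2, 0, 0, -3.5, 1.8, 0, 0, -3.5, 0, 1, 0, -3.5, 0, 2, 0])

```text
time: 17.95
ee_pos: [0.7695, 0.1885, 0.272]
eef_rot: [0.787, 0.617, 0.002, 0.002]
ft_force: [1.5, -0.4, 1.9]
width: 0.043
grip_force: 0.0
```

Call:
arm_command(moves=[-3, 0, 2, 0, -2.3, 0, 1, 0, 0, 0, 0, 0, 0, 0, 0, 0])

```text
time: 18.28
ee_pos: [0.7553, 0.1387, 0.241]
eef_rot: [0.788, 0.616, 0.0, 0.0]
ft_force: [-0.3, 1.2, 0.9]
width: 0.0432
grip_force: 0.0
```

```bash
python3 - <<'E'
from h import *
s=r.read_state(); I=R.from_euler('z',YAW).inv(); W=r.camera_info("wrist"); print(I.apply(s["ee_pos"]-O),I.apply(W["origin"]-O))
for p in([0,0,0],[.064,.045,.045],[.064,-.045,.045],[-.02,-.045,.0],[-.02,.045,0]): print(p,proj(W,fr(p)))
b=r.camera("wrist"); cv2.imwrite("pics/w6.png",b[:,:,::-1])
cv2.imwrite("pics/w6c.png",cv2.resize(b[100:300,0:270,::-1],(800,593),interpolation=2))
E
```

```text
[0.2368 0.0283 0.241 ] [0.237  0.1026 0.4026]
[0, 0, 0] [ 87.2773 202.3677]
[0.064, 0.045, 0.045] [116.0972 171.522 ]
[0.064, -0.045, 0.045] [126.4693 250.4803]
[-0.02, -0.045, 0.0] [ 77.9719 236.6437]
[-0.02, 0.045, 0] [ 66.5555 166.4953]
```

```bash
python3 - <<'E'
import cv2
b=cv2.imread("pics/w6.png")[135:270,0:180]; cv2.imwrite("pics/w6d.png",cv2.convertScaleAbs(cv2.resize(b,(800,600),interpolation=2),alpha=1.4))
E
```

```text
(no output)
```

View pics/w6d.png

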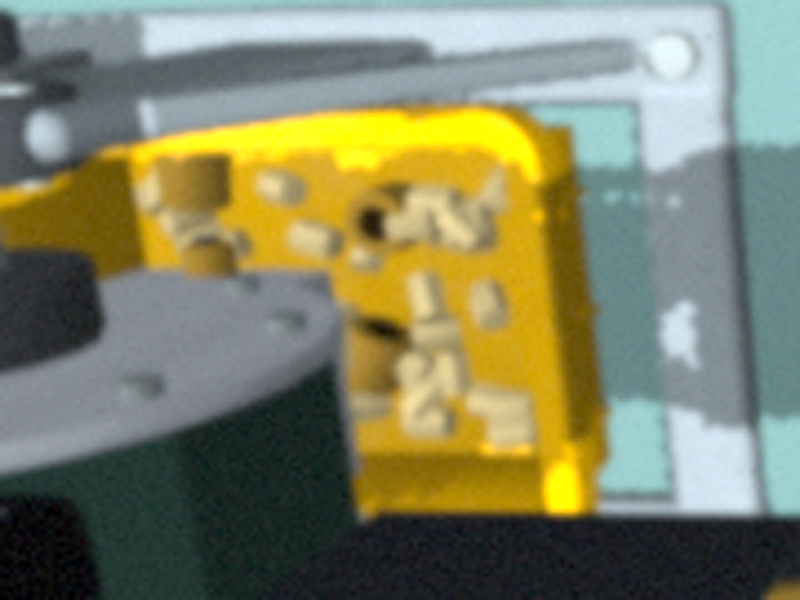

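Under the barrel I see brown brass bushings lying among the cream drawn parts in the bin: at (375,215) with its bore visible, at (375,350), and at (195,180), with another bit at (210,258) half hidden. I'll take one more look from a lower, shifted position to be sure of three.

Call:
arm_command(moves=[1, 0, 1, 0, 1.5, 0, 2, 0, 1.5, 0, 1.5, 0, 0, 0, 0.5, 0, 0, 0, 0, 0, 0, 0, 0, 0, 0, 0, 0, 0])

```text
time: 18.92
ee_pos: [0.7658, 0.1798, 0.1911]
eef_rot: [0.787, 0.617, 0.0, 0.001]
ft_force: [0.5, 0.8, 0.5]
width: 0.0438
grip_force: 0.0
```

```bash
python3 - <<'E'
from h import *
W=r.camera_info("wrist"); b=r.camera("wrist")
for p in([0,0,0],[.064,.045,.045],[.064,-.045,.045],[-.02,.045,0]): print(p,proj(W,fr(p)))
c=np.zeros((500,800,3),np.uint8); cv2.imwrite("pics/w7.png",b[:,:,::-1])
cv2.imwrite("pics/w7c.png",cv2.convertScaleAbs(cv2.resize(b[150:270,0:160,::-1],(800,600),interpolation=2),alpha=1.4))
E
```

```text
[0, 0, 0] [ 69.4916 249.0664]
[0.064, 0.045, 0.045] [ 97.7454 223.6355]
[0.064, -0.045, 0.045] [111.2899 306.4958]
[-0.02, 0.045, 0] [ 46.1024 210.9074]
```

View pics/w7c.png

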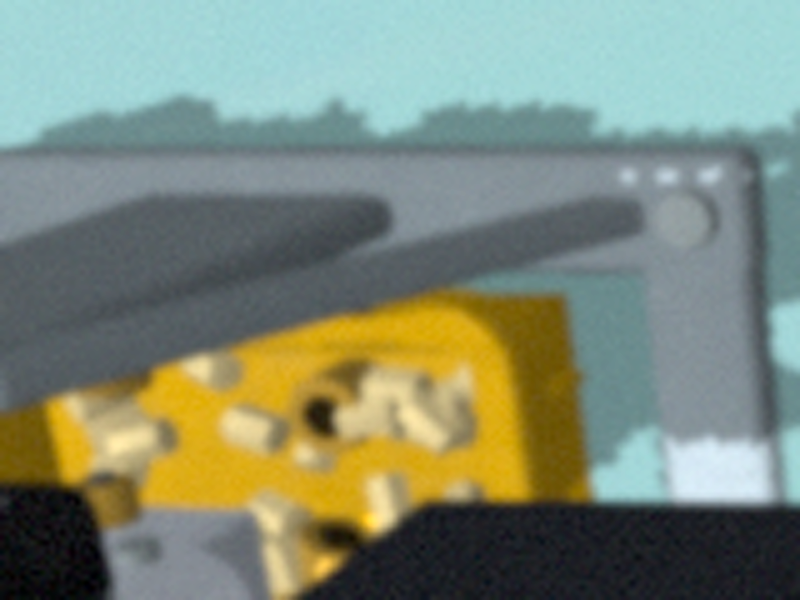

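```bash
python3 - <<'E'
from h import *
W=r.camera_info("wrist"); I=R.from_euler('z',YAW).inv()
p=proj(W,fr([0,.032,.075])); print("plunger in crop w7c",(p-[0,150])*5)
for n,u,v in(("A",120,385),("B",340,395),("C",330,545)): print(n,I.apply(plane(W,u/5,150+v/5,.012)-O))
b=cv2.imread("pics/w7.png"); hsv=cv2.cvtColor(b,40)
for n,u,v in(("pl/brown",110,500),("A",125,383),("B",345,380)): print(n,hsv[150+v//5,u//5])
E
```

```text
plunger in crop w7c [ 93.551  485.1844]
A [-0.0417  0.0301  0.012 ]
B [0.0106 0.0281 0.012 ]
C [ 0.0017 -0.007   0.012 ]
pl/brown [ 22 171  97]
A [ 19 153  80]
B [ 22 178  86]
```

The brass bit at (110,495) is the neck's plunger (it projects there). The other three brown pieces are the bushings, all inside the bin, so I'll hand in.

```bash
python3 -c "
from bench import r
print(r.close_job())"
```

```text
the job is handed in; nothing more can be done
None
```

The job is handed in at about 19 s: the red cap stands on the mat clear of the tumbler, the open neck points straight down, and my last wrist pictures show all three bushings in the yellow bin; no verdict came back.

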